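# Set out a fingerprint dusting station

### The arm

A 6-joint arm with a two-finger parallel gripper is mounted at the origin on the work surface. World frame = base frame: x ahead of the robot, y to its left, z up, the work surface at z = 0. Lengths are in m, angles in rad, forces in N, time in s.
With the tool pointing down it reaches from about 0.35 to 0.975 m from the base axis. Payload 4.9 kg.
Tool frame: the origin (TCP) lies midway between the tips of the shut fingers; the grasp point (between the pads) lies 19 mm behind it; z points along the fingers, y is the line along which they close (so a half turn about z gives the same grasp; the last joint's range is limited). The gripper opens to 85 mm and grips with 20 to 120 N. Pads are 22 mm wide; open, the fingers measure 114 mm over their backs; the gripper's body (76 mm by 85 mm) begins 54 mm behind the grasp point. The pads swing forward as they close: fully open they stand 13 mm farther back than shut.
Start: joints at [-1.372, 0.053, 1.613, -0, 1.476, -0.119], TCP at [0.195, -0.594, 0.231] pointing down, gripper open.
Joint ranges: [-3.01, 3.01], [-1.01, 2.22], [0.06, 2.58], [-1.02, 4.17], [0.09, 2.62], [-3.14, 3.14]. Speed limits (rad/s): [2.57, 2.57, 3.14, 3.14, 3.14, 3.14].

### API

Orientations are given as a unit quaternion [w, x, y, z].
In Python, from station import sense, camera, camera_info, r gives the robot as it stands.
- The arm moves only by the tool move_arm, never from a script. Its argument "motion" is one flat list of numbers, 4 for each row, row after row: the shift along the world's x, y, z in m, then the turn about the world's z in rad. A call has 1 to 5 rows; each row is the pose to reach, as a shift and turn from the pose commanded when the call began; what a row does not reach only later rows make up. A row lasts 1/12 s, in which the tool goes at most 41.7 mm and 7.16 degrees, less where a joint would pass 70% of its speed; a pose out of reach is approached as far as the arm can. A call with a gripper value outside its range is refused whole. "claw" is the finger opening in m, from 0 to 0.0854, set as the call begins (left out, the last holds). The fingers move at their own pace and stop on an object; the grip force is fixed at half the most. Time passes only in rows, so rows that repeat a pose let the fingers close. It gives the time, the measured TCP pose, the force, the opening and the grip force at its end, in the units of the state.
- sense(): the state, without advancing time (a new reading comes with each control period).
- camera(name): name is "scene" or "top" or "wrist"; returns (picture, depth): 480x640x3 uint8, red, green, blue; 480x640 float32, m along the optical axis (not along the pixel's ray), 0 where there is no reading.
- camera_info(name): a dict with "fx", "fy", "cx", "cy" (pixels), "rvec" (rotation vector, rad) and "tvec" (3), from world to camera coordinates, as OpenCV has them. Camera axes: x right, y down, z forward; pixel columns grow to the right and rows downward; lengths in m; the calibration is good to about 2 mm. A picture is of the moment at which its call begins: read the wrist's pose just before it. camera_info takes no time and is no camera call; for the wrist camera it gives the pose at the moment of the call.
- r.job_done(): hands the job in; it is judged then, once.
The state is a dict: "clock": time; "q": joint angles; "joint_velocities": joint speeds; "joint_torque": joint torques, N m; "position": TCP position; "tcp_rot": TCP orientation; "force": force on the tool from outside, world axes, zero at the start; "torque": the same for the moment, N m; "grip_width": finger opening in m; "grip_force": force on a finger pad.
Only numpy, scipy, OpenCV 4.12 (cv2) and the standard library are available. Lean on these libraries where they do the work, as an engineer would, in place of code of your own. Each camera call takes 0.05 s, during which the arm holds its last target. There are 200 camera calls.

### The job

Set out the dusting station on the grey mat: stand the small open jar straight behind the white tile (on its side away from the robot) and the tall closed jar straight behind the lifting card, each leaving about 40 mm clear to the far edge of what it stands behind, and close the small jar by setting its own black cap, the smaller of the two loose caps, fully down on its neck. Lay the brush midway between tile and card, level with the middle of the tile and parallel to its sides, bristles pointing away from the robot. Leave the big cap and the tape roll where they are.

Things in the scene. Friction and masses are not known exactly. Their poses are not given: they have to be found in the camera images.
- mat: Flat mid-grey bench mat fixed to the table, 270 (x) x 310 (y) mm and 3 mm thick; its top, on which everything is set out, is 3 mm above the table. Origin at the centre of its underside; its x axis points away from the robot, turned up to 0.2 rad.
- tile: White glazed tile on the mat, 100 x 100 mm, 8 mm high, fixed. Origin at the centre of its underside (on the mat's top); x axis points away from the robot (behind), y axis to the left. It lies beside the card, to its left or to its right, with their centres about 190 mm apart and level, their sides parallel within about 0.05 rad.
- card: Print lifting card, white with a yellow strip along its near end, fixed flat on the mat: 127 mm long (x, away from the robot), 89 mm wide (y), 1 mm thick. Origin at the centre of its underside; x axis points away from the robot, y axis to the left.
- stock_mid (a point): Tall closed jar of amber glass with a white paper label and a ribbed black lid, round, 64 mm in diameter over its whole height, 78 mm high, about 0.18 kg, standing upright. The point is its centre, 39 mm above its foot; z is up.
- jar_mid (a point): Small open jar of clear plastic with a white label band and an open neck, round, 54 mm in diameter up to its flat shoulder 42 mm above its foot; the neck above it is 44 mm in diameter, narrowing to 41 mm at the rim, 54 mm above the foot. About 0.07 kg. Empty, standing upright. The point is its centre line 27 mm above its foot; z is up.
- cap_mid (a point): The small jar's black ribbed cap, 54 mm in diameter and 16 mm high, hollow underneath (bore 47 mm, 13 mm deep), lying top up on the table; about 0.02 kg. The point is its centre, 8 mm above its rim; z is up. Fully down on the neck, its rim rests on the jar's shoulder, so its centre is 23 mm above the jar's centre point. It is pushed straight down over the plain neck, no screwing.
- brush_mid (a point): Flat dusting brush, 156 mm long and 12 mm thick, lying flat: wooden handle (13 mm wide at the point), steel ferrule from 10 to 40 mm past the point, black bristles 24 mm wide at the far end. The point is half-way along its length and half-way up (6 mm above its underside), where it balances; x axis points along the brush to the bristles, z up. About 0.04 kg.
- big_cap: The bigger loose black cap, 72 mm in diameter, 20 mm high, lying on the table at the left: leave it. Origin at the centre of its underside.
- tape: Roll of clear lifting tape lying on its side face, 62 mm in diameter, 38 mm high, with a cardboard core, at the right: leave it. Origin at the centre of its underside.
There are look-alikes about, which are no part of the job. Leave any purple or yellow look-alike of the part that bears stock_mid alone.

How it is judged:
At the end, for the whole second after the job is handed in: Small jar upright, 40 mm (+-17) behind tile, tall jar the same behind card, each within 15 mm of centre; cap fully down (+-3 mm), level; brush flat, midway (75 to 115 mm from both centres), level with tile (+-20 mm), parallel (0.2 rad), bristles away; all at rest on the mat (x of jar_mid in the frame of tile between 0.1 and 0.134 m and y of jar_mid in the frame of tile between -0.015 and 0.015 m and height (world z) of jar_mid between 0.025 and 0.035 m and angle between each of jar_mid, stock_mid, cap_mid's own z axis and vertical below 0.1 rad and x of stock_mid in the frame of card between 0.1185 and 0.1525 m and y of stock_mid in the frame of card between -0.015 and 0.015 m and height (world z) of stock_mid between 0.037 and 0.047 m and horizontal distance between cap_mid and jar_mid below 0.005 m and z of cap_mid in the frame of jar_mid between 0.02 and 0.026 m and (y of brush_mid in the frame of tile between 0.075 and 0.115 m or y of brush_mid in the frame of tile between -0.115 and -0.075 m) and (y of brush_mid in the frame of card between 0.075 and 0.115 m or y of brush_mid in the frame of card between -0.115 and -0.075 m) and x of brush_mid in the frame of tile between -0.02 and 0.02 m and height (world z) of brush_mid between 0.005 and 0.014 m and angle between the x axis of brush_mid and the x axis of tile, either way round below 0.2 rad and x of jar_mid in the frame of brush_mid above 0.03 m and angle between brush_mid's own z axis and vertical below 0.2 rad and linear speed of each of jar, stock, cap, brush below 0.02 m/s and angular speed of each of jar, stock, cap, brush below 0.2 rad/s); the robot touches nothing.
It fails at once if the big cap or the tape roll is disturbed (moved more than 20 mm or tipped) (distance of any of big_cap, tape from where it was at the start of the episode above 0.02 m or angle between any of big_cap, tape's own z axis and vertical above 0.4 rad).
It also fails if it takes over 120 s, if anything falls off the work surface, if the arm or the gripper's body presses on something with over 40 N, if the wrist force passes 120 N, or if a joint passes its speed limit or range.

## Working session

There is one attempt and no reset: what is moved stays moved. The work goes in short steps, Python scripts to look and compute and a tool call to move; the robot and the scene stay as the last step left them, time stands still between calls to the robot, and variables do not carry over. Pictures are saved under pics/ and viewed, at most 14 in all, crops included, and the job is handed in when it is done.

Besides the shell and the picture viewer there is one more tool, called after "Emit:" as name(argument=value, ...) on one line, values as JSON. move_arm: Moves the arm, as the interface text tells. Its arguments: {"type":"object","properties":{"motion":{"type":"array","items":{"type":"number"}},"claw":{"type":"number"}},"required":["motion"]}

```bash
mkdir -p pics
cat > h.py <<'E'
import numpy as np, cv2
from station import sense, camera, camera_info, r
def save(n,f):
    p,d=camera(n); cv2.imwrite('pics/'+f+'.png',p[:,:,::-1]); np.savez('pics/'+f+'.npz',p=p,d=d,**{k:np.array(v) for k,v in camera_info(n).items()}); return p,d
def load(f): return np.load('pics/'+f+'.npz')
def world(L):
    d=L['d']; v,u=np.mgrid[:480,:640]
    c=np.stack([(u-L['cx'])/L['fx']*d,(v-L['cy'])/L['fy']*d,d],-1)
    R=cv2.Rodrigues(L['rvec'].astype(float))[0]
    return (c-L['tvec'].reshape(3))@R
def ray(L,uv,z):
    R=cv2.Rodrigues(L['rvec'].astype(float))[0]; o=-R.T@L['tvec'].reshape(3)
    uv=np.atleast_2d(uv).astype(float)
    c=np.stack([(uv[:,0]-L['cx'])/L['fx'],(uv[:,1]-L['cy'])/L['fy'],np.ones(len(uv))],-1)@R
    return o+c*((z-o[2])/c[:,2])[:,None]
E
python3 - <<'E'
from h import *
for n in('top','scene'): save(n,n+'1')
for n in('top','scene'):
    i=camera_info(n);print(n,i['fx'],-cv2.Rodrigues(np.array(i['rvec'],float))[0].T@np.array(i['tvec']))
print(sense())
E
```

```text
top 595.4226082432255 [1.45639499e-01 9.37850417e-04 1.64513241e+00]
scene 592.1873588397362 [0.86596615 0.72440179 1.33304497]
{'clock': 0.1, 'q': array([-1.37196982e+00,  5.32647493e-02,  1.61417643e+00, -1.63381821e-06,
        1.47600478e+00, -1.18999942e-01]), 'joint_velocities': array([-0.0005505 , -0.00091089, -0.00236235, -0.00097244,  0.00021481,
       -0.00137445]), 'joint_torque': array([-1.64463445e-04, -3.94904101e+01, -3.71364176e+01, -1.19875322e-04,
        3.90129135e-03, -1.95652476e-06]), 'position': array([ 0.19520013, -0.59313227,  0.23019035]), 'tcp_rot': array([-9.25886324e-04,  9.87399407e-01,  1.58245230e-01, -3.77886189e-05]), 'force': array([-0.97288516, -0.13683986,  0.34895036]), 'torque': array([0.01903302, 0.00866205, 0.02775192]), 'grip_force': 0.0, 'grip_width': 0.0855499328967792}
```

View pics/top1.png

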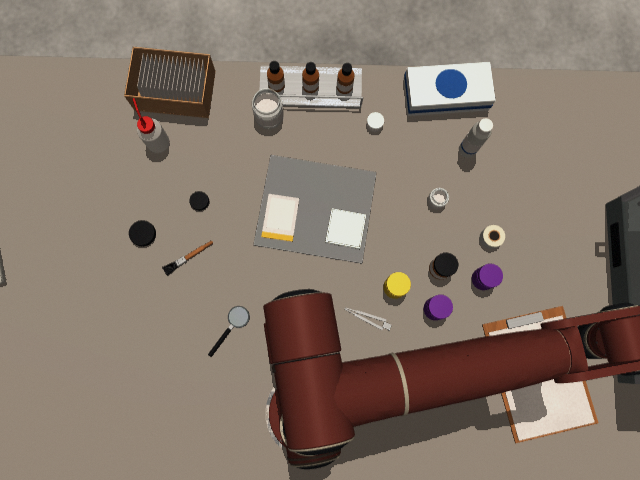

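View pics/scene1.png

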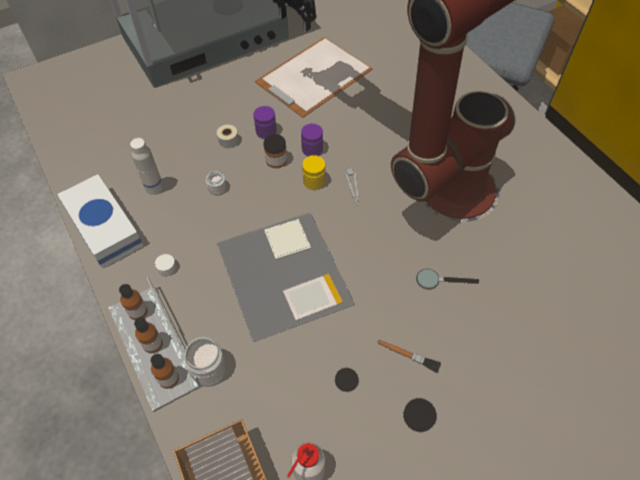

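Top view: the mat is at (315,208), the card is left at (281,217) and the tile right at (345,229). The open jar is at (439,198), the amber stock jar at (446,265), the small cap at (199,201), the big cap at (143,233), the brush at (188,257) with its bristles to the lower left, and the tape at (494,237). The purple and yellow look-alikes stand close to the stock jar.

Run:
```python
from h import *
L=load('top1');p=L['p'];W=world(L);hsv=cv2.cvtColor(p,cv2.COLOR_RGB2HSV)
print('table z',np.median(W[150:300,210:240,2]), 'R',cv2.Rodrigues(L['rvec'])[0].round(3).tolist())
def box(u0,u1,v0,v1):
    m=np.zeros((480,640),bool);m[v0:v1,u0:u1]=1;return m
def rect(name,m,z):
    m=cv2.morphologyEx(m.astype(np.uint8),cv2.MORPH_OPEN,np.ones((3,3)))
    c=max(cv2.findContours(m,0,2)[0],key=cv2.contourArea)[:,0]
    P=ray(L,c,z)[:,:2]
    (ce,s,a)=cv2.minAreaRect((P*1000).astype(np.float32)); print(name,len(c),np.round(ce,1),np.round(s,1),round(a,2))
rect('tile',(p.min(2)>170)&box(322,370,205,250),.011)
rect('card',(p.max(2)>150)&box(255,305,190,245),.004)
S=p.max(2).astype(int)-p.min(2)
rect('mat',((p.max(2)<125)&(S<14)|(p.max(2)>150))&box(245,385,148,268),.003)
def circ(name,m,z):
    m=cv2.morphologyEx(m.astype(np.uint8),cv2.MORPH_OPEN,np.ones((2,2)))
    c=max(cv2.findContours(m,0,2)[0],key=cv2.contourArea)[:,0]
    P=ray(L,c,z)[:,:2]; (ce,s,a)=cv2.fitEllipse((P*1000).astype(np.float32)); print(name,np.round(ce,1),np.round(s,1))
for nm,b,z in(('cap',box(185,215,188,215),.016),('big',box(125,160,218,250),.02)):
    circ(nm,(p.max(2)<60)&b,z)
for nm,b,h in (('stock',box(428,465,248,285),.07),('jar',box(425,455,182,212),.049),('tape',box(478,510,220,255),.033),('yel',box(382,415,268,302),.06),('pur',box(422,456,291,325),.06),('pur2',box(470,505,260,295),.06),('whitecap',box(362,390,108,136),.01)):
    m=b&(W[...,2]>h); print(nm,m.sum(),W[b][:,2].max().round(4)); 
    if m.sum()>20: circ(nm,m,np.median(W[m][:,2]))
m=(W[...,2]>.004)&(W[...,2]<.03)&box(155,220,235,280); rect('brushdepth',m,.012)
H=hsv;m=((S>45)|(p.max(2)<55))&box(155,220,236,280); rect('brushcol',m,.012)
k=cv2.resize(p[140:340,130:530],None,fx=2,fy=2,interpolation=cv2.INTER_CUBIC);cv2.imwrite('pics/crop1.png',k[:,:,::-1])
```

```text
table z -0.0011336988189068382 R [[0.026, -1.0, 0.004], [-0.982, -0.027, -0.185], [0.185, 0.001, -0.983]]
tile 65 [505.  -91.5] [98.  98.3] 80.54
card 46 [532.4  94.2] [ 91.  129.1] 83.04
mat 46 [532.6  94.3] [ 91.1 129.2] 83.04
cap [567.  320.7] [52.2 55.8]
big [468.8 472.4] [69.8 74.5]
stock 445 1.6451
stock [ 396.3 -359.9] [60.5 62.7]
jar 63 1.6451
jar [ 577.6 -337.5] [4.7 7.8]
tape 364 1.6451
tape [ 486.3 -500.6] [56.  58.5]
yel 476 1.6451
yel [ 339.6 -231.4] [62.3 64.2]
pur 491 1.6451
pur [ 283.1 -341.5] [62.4 65. ]
pur2 487 1.6451
pur2 [ 369.4 -475.6] [62.5 66.2]
whitecap 261 1.6451
whitecap [ 814.1 -172.5] [48.  55.2]
brushdepth 46 [420.2 334. ] [15.6 91.3] 32.77
brushcol 39 [431.1 318.3] [13.  85.5] 34.59
```

View pics/crop1.png

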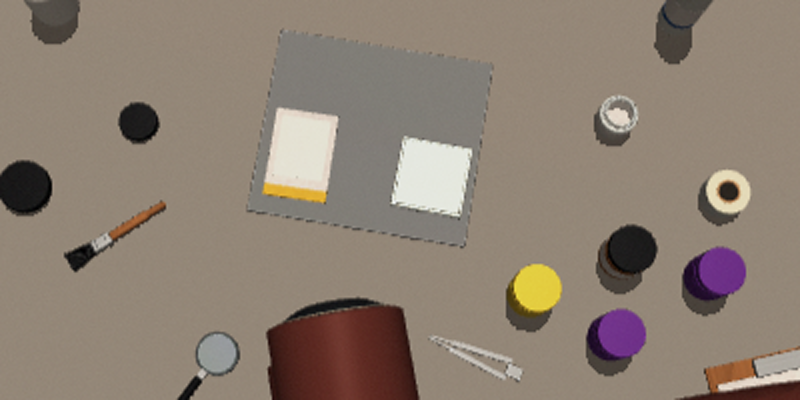

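The crop confirms the layout: the brush runs from the handle tip at (165,204) to the bristles at (72,265), and the open jar's rim is centred at (619,115).

Run:
```python
from h import *
L=load('top1');p=L['p'];W=world(L);S=load('scene1');q=S['p'];V=world(S)
f=lambda u,v:(130+(u+.5)/2-.5,140+(v+.5)/2-.5)
e=ray(L,[f(165,204),f(72,265)],.006);print('brush ends',e.round(4).tolist(),np.linalg.norm(e[0]-e[1]),e.mean(0).round(4))
print('jar rim',ray(L,[f(619,115)],.054).round(4))
# depth-cluster check in both views: points above h near expected spots
for nm,(x,y),h0,h1,rr in(('jar',(.578,-.335),.02,.06,.05),('stock',(.396,-.36),.073,.09,.05),('cap',(.567,.32),.012,.03,.045),('brush',(.437,.332),.006,.02,.1),('tile',(.505,-.0915),.008,.02,.08)):
    for n,A in(('top',W),('scene',V)):
        m=(np.hypot(A[...,0]-x,A[...,1]-y)<rr)&(A[...,2]>h0)&(A[...,2]<h1)
        P=A[m]
        if len(P)>8: c,s,a=cv2.minAreaRect((P[:,:2]*1000).astype(np.float32)); print(nm,n,len(P),np.round(c,1),np.round(s,1),round(a,1),P[:,2].max().round(4))
        else: print(nm,n,len(P))
```

```text
brush ends [[0.4553, 0.2811, 0.006], [0.3658, 0.4051, 0.006]] 0.15294119504297632 [0.4105 0.3431 0.006 ]
jar rim [[ 0.5884 -0.3465  0.054 ]]
jar top 323 [ 593.  -348.3] [52.4 53.1] 4.8 0.06
jar scene 326 [ 595.6 -345.7] [56.1 52.6] 63.1 0.0592
stock top 380 [ 398.9 -356.1] [61.  62.3] 67.6 0.0873
stock scene 315 [ 401.4 -354.9] [65.2 62.9] 82.1 0.087
cap top 215 [567.7 318.8] [69.2 52.2] 46.6 0.025
cap scene 397 [575.8 327.5] [54.2 51.1] 58.4 0.0243
brush top 381 [436.9 332.4] [188.7 180.9] 3.6 0.0196
brush scene 548 [434.7 331.8] [187.1 192. ] 17.7 0.0196
tile top 872 [504.6 -88.5] [143.8 142.6] 80.2 0.0197
tile scene 1124 [506.7 -90.5] [150.1 152.1] 73.7 0.0198
```

Emit:
move_arm(motion=[0.04,0.04,0,0.12,0.08,0.08,0,0.24,0.11,0.12,0,0.36,0.14,0.15,0,0.468,0.17,0.19,0,0.468], claw=0.0854)

```text
clock: 0.52
position: [0.3364, -0.4382, 0.2307]
tcp_rot: [-0.0, 0.923, 0.384, 0.0]
force: [1.1, -0.9, 0.1]
grip_width: 0.0853
grip_force: 0.0
```

Emit:
move_arm(motion=[0.033,0.045,0,0,0.033,0.045,0,0,0.033,0.045,0,0])

```text
clock: 0.77
position: [0.3702, -0.3922, 0.2309]
tcp_rot: [-0.0, 0.923, 0.385, 0.0]
force: [0.6, -0.2, -0.8]
grip_width: 0.0851
grip_force: 0.0
```

Run:
```python
from h import *
print(sense()['position'],sense()['tcp_rot']); save('wrist','w1')
```

```text
[ 0.37015504 -0.39223454  0.23087594] [-4.18095551e-04  9.22897669e-01  3.85045049e-01  1.68915901e-04]
```

View pics/w1.png

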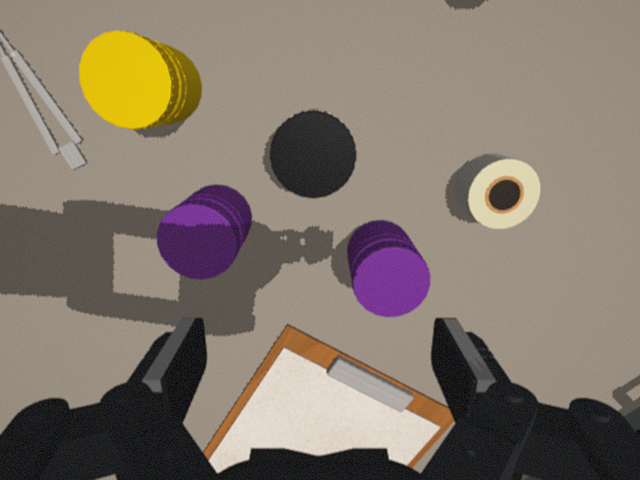

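The wrist view shows the stock jar's black lid at (313,154), with the purple jars at (200,240) and (390,280) on the near side.

```bash
cat >> h.py <<'E'
def blob(L,m,z,pr=True):
    m=cv2.morphologyEx(m.astype(np.uint8),cv2.MORPH_OPEN,np.ones((3,3)))
    c=max(cv2.findContours(m,0,1)[0],key=cv2.contourArea)[:,0]
    P=ray(L,c,z)[:,:2]*1000; ce,rr=cv2.minEnclosingCircle(P.astype(np.float32)); e=cv2.fitEllipse(P.astype(np.float32))
    print('circle',np.round(ce,1),round(rr,1),'ellipse',np.round(e[0],1),np.round(e[1],1)); return m
def box(u0,u1,v0,v1):
    m=np.zeros((480,640),bool);m[v0:v1,u0:u1]=1;return m
E
python3 - <<'E'
from h import *
L=load('w1');p=L['p']
blob(L,(p.max(2)<60)&box(250,375,90,205),.078)
E
```

```text
circle [ 399.2 -358. ] 31.4 ellipse [ 399.3 -358. ] [61.2 61.9]
```

Emit:
move_arm(motion=[0.029,0.034,0,0,0.029,0.034,0,0,0.029,0.034,-0.03,0,0.029,0.034,-0.06,0,0.029,0.034,-0.09,0])

```text
clock: 1.23
position: [0.3971, -0.3627, 0.1409]
tcp_rot: [0.001, 0.924, 0.382, -0.0]
force: [0.6, -0.1, -0.8]
grip_width: 0.085
grip_force: 0.0
```

Emit:
move_arm(motion=[0,0,0,0,0,0,-0.03,0,0,0,-0.07,0,0,0,-0.107,0,0,0,-0.117,0])

```text
clock: 1.65
position: [0.3945, -0.3592, 0.0197]
tcp_rot: [-0.004, 0.924, 0.382, -0.001]
force: [-1.1, 0.2, -1.2]
grip_width: 0.0853
grip_force: 0.0
```

Emit:
move_arm(motion=[0,0,0,0,0,0,0,0])

```text
clock: 1.82
position: [0.3979, -0.3623, 0.0258]
tcp_rot: [0.001, 0.924, 0.382, 0.0]
force: [0.6, -1.2, 0.8]
grip_width: 0.0856
grip_force: 0.0
```

Emit:
move_arm(motion=[0.001,0.004,-0.002,0,0.001,0.004,-0.002,0])

```text
clock: 1.98
position: [0.4, -0.3583, 0.0251]
tcp_rot: [0.002, 0.924, 0.383, 0.001]
force: [-0.1, 0.7, -0.5]
grip_width: 0.0853
grip_force: 0.0
```

Emit:
move_arm(motion=[0,0,0,0,0,0,0,0,0,0,0,0,0,0,0,0,0,0,0,0], claw=0.05)

```text
clock: 2.4
position: [0.3996, -0.358, 0.0243]
tcp_rot: [0.001, 0.924, 0.383, 0.0]
force: [-0.1, 0.4, 5.9]
grip_width: 0.0626
grip_force: 65.5
```

Emit:
move_arm(motion=[0,0,0,0,0,0,0,0,0,0,0,0,0,0,0,0,0,0,0,0])

```text
clock: 2.82
position: [0.3996, -0.358, 0.0243]
tcp_rot: [0.001, 0.924, 0.383, 0.0]
force: [-0.3, 1.9, 6.0]
grip_width: 0.0623
grip_force: 65.5
```

Emit:
move_arm(motion=[0,0,0.02,0,0,0,0.05,0,0,0,0.08,0,0,0,0.11,0,0,0,0.12,0])

```text
clock: 3.23
position: [0.4003, -0.3588, 0.1475]
tcp_rot: [0.004, 0.924, 0.383, 0.001]
force: [0.9, -1.7, 0.1]
grip_width: 0.0625
grip_force: 65.6
```

Emit:
move_arm(motion=[0.01,0.016,0,0,0.026,0.043,0,0,0.044,0.072,0,0,0.062,0.1,0,0,0.08,0.13,0,0])

```text
clock: 3.65
position: [0.4785, -0.2255, 0.141]
tcp_rot: [-0.001, 0.924, 0.382, -0.0]
force: [0.7, -0.1, -1.1]
grip_width: 0.0625
grip_force: 65.6
```

Emit:
move_arm(motion=[0.018,0.03,0,0,0.036,0.06,0,0,0.054,0.09,0,0,0.072,0.118,0,0,0.09,0.147,0,0])

```text
clock: 4.07
position: [0.5685, -0.0781, 0.1408]
tcp_rot: [-0.0, 0.924, 0.383, -0.001]
force: [0.7, -0.3, -1.8]
grip_width: 0.0627
grip_force: 65.6
```

Emit:
move_arm(motion=[0.018,0.03,0,0,0.036,0.06,0,0,0.054,0.09,0,0,0.07,0.115,0,0,0.07,0.115,0,0])

```text
clock: 4.48
position: [0.6398, 0.0396, 0.1408]
tcp_rot: [-0.001, 0.923, 0.385, 0.0]
force: [-0.9, -1.3, -1.7]
grip_width: 0.0624
grip_force: 65.5
```

Emit:
move_arm(motion=[0,0,0,0,0,0,0,0])

```text
clock: 4.65
position: [0.6377, 0.0349, 0.1409]
tcp_rot: [-0.0, 0.924, 0.383, -0.001]
force: [-0.0, -0.7, -1.0]
grip_width: 0.0624
grip_force: 65.5
```

Emit:
move_arm(motion=[0.015,0.022,0,0,0.029,0.043,0,0,0.029,0.043,0,0,0.029,0.043,-0.02,0,0.029,0.043,-0.05,0])

```text
clock: 5.07
position: [0.6703, 0.0768, 0.0961]
tcp_rot: [0.002, 0.924, 0.382, 0.004]
force: [0.6, -0.4, -2.5]
grip_width: 0.0626
grip_force: 65.6
```

Emit:
move_arm(motion=[0,0,-0.02,0,0,0,-0.04,0,0,0,-0.052,0,0,0,-0.058,0,0,0,-0.058,0])

```text
clock: 5.48
position: [0.6661, 0.0771, 0.0325]
tcp_rot: [-0.001, 0.924, 0.382, -0.002]
force: [-0.2, -0.4, -1.5]
grip_width: 0.0628
grip_force: 65.6
```

Emit:
move_arm(motion=[0,0,0,0])

```text
clock: 5.57
position: [0.6679, 0.0775, 0.0351]
tcp_rot: [0.0, 0.924, 0.383, 0.0]
force: [0.1, -0.0, -1.5]
grip_width: 0.0628
grip_force: 65.5
```

Need about 7 mm more, slowly.

Emit:
move_arm(motion=[-0.001,0,-0.003,0,-0.001,0,-0.006,0,-0.001,0,-0.007,0,-0.001,0,-0.007,0])

```text
clock: 5.9
position: [0.6666, 0.0782, 0.0275]
tcp_rot: [0.0, 0.924, 0.383, 0.0]
force: [0.4, 0.1, -0.9]
grip_width: 0.0623
grip_force: 65.6
```

Emit:
move_arm(motion=[0,0,-0.001,0,0,0,-0.001,0])

```text
clock: 6.07
position: [0.6669, 0.0782, 0.0274]
tcp_rot: [0.0, 0.924, 0.383, 0.0]
force: [-3.0, 0.4, 3.1]
grip_width: 0.0627
grip_force: 65.9
```

Emit:
move_arm(motion=[0,0,0,0,0,0,0,0,0,0,0,0,0,0,0,0,0,0,0,0], claw=0.0854)

```text
clock: 6.48
position: [0.6666, 0.0781, 0.0262]
tcp_rot: [0.0, 0.924, 0.383, 0.0]
force: [0.4, 0.4, -0.3]
grip_width: 0.0856
grip_force: 0.0
```

Emit:
move_arm(motion=[0,0,0.03,0,0,0,0.07,0,0,0,0.11,0,0,0,0.15,0,0,0,0.19,0])

```text
clock: 6.9
position: [0.6662, 0.0781, 0.2181]
tcp_rot: [-0.0, 0.924, 0.383, -0.0]
force: [0.7, -1.0, -0.5]
grip_width: 0.0855
grip_force: 0.0
```

Emit:
move_arm(motion=[-0.008,-0.036,0,0,-0.016,-0.072,0,0,-0.025,-0.108,0,0,-0.033,-0.144,0,0,-0.042,-0.18,0,0])

```text
clock: 7.32
position: [0.624, -0.1033, 0.2164]
tcp_rot: [0.0, 0.924, 0.383, 0.0]
force: [0.9, -0.3, 0.1]
grip_width: 0.085
grip_force: 0.0
```

Emit:
move_arm(motion=[-0.008,-0.036,0,0,-0.016,-0.072,0,0,-0.025,-0.108,0,0,-0.033,-0.144,0,0,-0.042,-0.18,0,0])

```text
clock: 7.73
position: [0.5819, -0.2836, 0.2164]
tcp_rot: [0.0, 0.924, 0.383, 0.0]
force: [0.3, -0.2, -0.1]
grip_width: 0.0851
grip_force: 0.0
```

Emit:
move_arm(motion=[-0.008,-0.036,0,0,-0.016,-0.072,0,0,-0.023,-0.099,0,0,-0.023,-0.099,0,0,-0.023,-0.099,0,0])

```text
clock: 8.15
position: [0.5589, -0.3823, 0.2159]
tcp_rot: [-0.0, 0.924, 0.382, 0.0]
force: [-1.3, 0.1, 0.3]
grip_width: 0.0856
grip_force: 0.0
```

Run:
```python
from h import *
print(sense()['position'],sense()['tcp_rot']); save('wrist','w2')
```

```text
[ 0.55887307 -0.38227964  0.21591652] [-3.28003408e-04  9.24318084e-01  3.81622814e-01  1.34058973e-05]
```

View pics/w2.png

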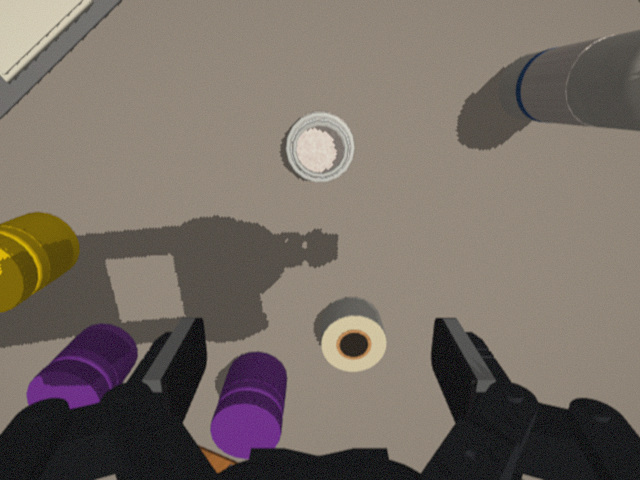

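The jar is seen from above; its outer circle is centred at about (320,147) with a radius of about 34 px.

Run:
```python
from h import *
L=load('w2');p=L['p'];m=(p.astype(int)[...,2]>p.astype(int)[...,0]-12)&(p.max(2)>95)&box(275,365,100,195)
m=cv2.morphologyEx(m.astype(np.uint8),cv2.MORPH_CLOSE,np.ones((7,7)))
blob(L,m,.042)
print(ray(L,[(286,147),(354,147),(320,112.5),(320,181.5)],.042).round(4).tolist(), ray(L,[(320,147)],.042))
```

```text
circle [ 595.  -345.9] 27.4 ellipse [ 595.3 -346.3] [52.1 52.9]
[[0.5777, -0.3277, 0.042], [0.6151, -0.3652, 0.042], [0.6145, -0.3283, 0.042], [0.5773, -0.3656, 0.042]] [[ 0.59641053 -0.34645023  0.042     ]]
```

Emit:
move_arm(motion=[0.018,0.018,0,0,0.0365,0.036,0,0,0.0365,0.036,-0.02,0,0.0365,0.036,-0.06,0,0.0365,0.036,-0.1,0])

```text
clock: 8.62
position: [0.5987, -0.3436, 0.1183]
tcp_rot: [0.003, 0.923, 0.384, 0.002]
force: [0.4, -0.5, -1.6]
grip_width: 0.0857
grip_force: 0.0
```

Emit:
move_arm(motion=[0,0,-0.03,0,0,0,-0.06,0,0,0,-0.08,0,0,0,-0.09,0,0,0,-0.09,0])

```text
clock: 9.03
position: [0.5947, -0.3422, 0.023]
tcp_rot: [-0.003, 0.923, 0.384, -0.001]
force: [-0.1, 0.5, -0.8]
grip_width: 0.0857
grip_force: 0.0
```

Emit:
move_arm(motion=[0,0,0,0])

```text
clock: 9.12
position: [0.5967, -0.3441, 0.0268]
tcp_rot: [0.0, 0.924, 0.383, 0.0]
force: [-0.0, -0.6, 1.0]
grip_width: 0.0852
grip_force: 0.0
```

Emit:
move_arm(motion=[-0.001,-0.002,-0.01,0,-0.001,-0.002,-0.019,0,-0.001,-0.002,-0.019,0])

```text
clock: 9.37
position: [0.5945, -0.3466, 0.0063]
tcp_rot: [-0.001, 0.924, 0.383, -0.0]
force: [-0.2, 1.3, -1.4]
grip_width: 0.0852
grip_force: 0.0
```

Emit:
move_arm(motion=[0,0,0,0,0,0,0,0,0,0,0,0,0,0,0,0,0,0,0,0], claw=0.045)

```text
clock: 9.78
position: [0.5957, -0.3474, 0.0083]
tcp_rot: [0.001, 0.924, 0.383, 0.0]
force: [1.5, -1.6, 1.5]
grip_width: 0.0523
grip_force: 63.0
```

Emit:
move_arm(motion=[0,0,0,0,0,0,0,0,0,0,0,0])

```text
clock: 10.03
position: [0.5957, -0.3474, 0.0082]
tcp_rot: [0.001, 0.924, 0.383, 0.0]
force: [-0.6, -0.4, 4.6]
grip_width: 0.0521
grip_force: 63.1
```

Emit:
move_arm(motion=[0,0,0.02,0,0,0,0.05,0,0,0,0.08,0,0,0,0.08,0])

```text
clock: 10.37
position: [0.5981, -0.349, 0.0942]
tcp_rot: [0.004, 0.924, 0.383, 0.003]
force: [0.7, -0.6, 1.9]
grip_width: 0.0517
grip_force: 62.8
```

Emit:
move_arm(motion=[0.003,0.02,0,0,0.006,0.05,0,0,0.01,0.085,0,0,0.014,0.12,0,0,0.018,0.15,0,0])

```text
clock: 10.78
position: [0.612, -0.1945, 0.0857]
tcp_rot: [-0.001, 0.924, 0.383, -0.001]
force: [1.0, -0.1, -1.1]
grip_width: 0.0518
grip_force: 62.9
```

Emit:
move_arm(motion=[0.004,0.03,0,0,0.007,0.06,0,0,0.007,0.085,0,0,0.007,0.085,0,0,0.007,0.085,0,0])

```text
clock: 11.2
position: [0.6193, -0.1105, 0.086]
tcp_rot: [-0.001, 0.923, 0.384, -0.001]
force: [-0.4, -0.4, -0.9]
grip_width: 0.0524
grip_force: 62.9
```

Emit:
move_arm(motion=[0,0,0,0,0,0,-0.02,0,0,0,-0.04,0,0,0,-0.06,0,0,0,-0.06,0])

```text
clock: 11.62
position: [0.6164, -0.1124, 0.0222]
tcp_rot: [-0.003, 0.924, 0.382, -0.003]
force: [-1.0, 0.6, -2.0]
grip_width: 0.0517
grip_force: 62.9
```

Emit:
move_arm(motion=[0,0,0,0])

```text
clock: 11.7
position: [0.6186, -0.1127, 0.0257]
tcp_rot: [-0.001, 0.924, 0.382, -0.001]
force: [0.9, -0.3, -0.3]
grip_width: 0.052
grip_force: 62.9
```

Emit:
move_arm(motion=[0.001,0.001,-0.006,0,0.001,0.001,-0.011,0,0.001,0.001,-0.013,0,0.001,0.001,-0.014,0,0.001,0.001,-0.014,0])

```text
clock: 12.12
position: [0.6211, -0.1109, 0.0134]
tcp_rot: [0.0, 0.924, 0.383, 0.0]
force: [0.5, -0.7, -0.9]
grip_width: 0.0518
grip_force: 62.9
```

Emit:
move_arm(motion=[0,0,0,0])

```text
clock: 12.2
position: [0.6213, -0.1109, 0.0137]
tcp_rot: [0.0, 0.924, 0.383, 0.0]
force: [-0.3, -0.1, -1.1]
grip_width: 0.0518
grip_force: 62.9
```

Emit:
move_arm(motion=[0,0,-0.0015,0,0,0,-0.0025,0,0,0,-0.0025,0])

```text
clock: 12.45
position: [0.6214, -0.1109, 0.0112]
tcp_rot: [0.0, 0.924, 0.383, 0.0]
force: [0.7, -0.4, 0.7]
grip_width: 0.0522
grip_force: 62.9
```

Emit:
move_arm(motion=[0,0,0,0,0,0,0,0,0,0,0,0,0,0,0,0,0,0,0,0], claw=0.0854)

```text
clock: 12.87
position: [0.6211, -0.1109, 0.0108]
tcp_rot: [-0.0, 0.924, 0.383, 0.0]
force: [0.2, -0.1, -0.6]
grip_width: 0.0857
grip_force: 0.0
```

Emit:
move_arm(motion=[0,0,0.03,0,0,0,0.07,0,0,0,0.11,0,0,0,0.15,0,0,0,0.19,0])

```text
clock: 13.28
position: [0.6207, -0.1108, 0.2026]
tcp_rot: [-0.0, 0.924, 0.383, -0.0]
force: [0.2, -0.6, -0.3]
grip_width: 0.0855
grip_force: 0.0
```

Emit:
move_arm(motion=[-0.008,0.037,0,0,-0.016,0.074,0,0,-0.024,0.112,0,0,-0.032,0.149,0,0,-0.04,0.187,0,0])

```text
clock: 13.7
position: [0.5804, 0.0775, 0.201]
tcp_rot: [0.0, 0.924, 0.383, 0.0]
force: [0.6, 0.1, -0.6]
grip_width: 0.0851
grip_force: 0.0
```

Emit:
move_arm(motion=[-0.008,0.037,0,0,-0.016,0.074,0,0,-0.024,0.112,0,0,-0.032,0.149,0,0,-0.04,0.187,0,0])

```text
clock: 14.12
position: [0.5403, 0.2648, 0.2009]
tcp_rot: [0.0, 0.924, 0.383, 0.0]
force: [0.7, -0.7, -0.0]
grip_width: 0.0852
grip_force: 0.0
```

Run:
```python
from h import *
s=sense();print(s['position'],s['q'].round(2)); save('top','top2'); save('wrist','w3')
L=load('w3');p=L['p']; blob(L,(p.max(2)<60)&box(200,440,30,300),.016)
cv2.imwrite('pics/w3s.png',np.hstack([cv2.resize(p[:,:,::-1],(400,300)),cv2.resize(load('top2')['p'][130:310,200:440,::-1],(400,300))]))
```

```text
[0.54032653 0.26475056 0.20092488] [ 0.33  0.02  1.7  -0.    1.42  1.12]
circle [575.7 323. ] 26.4 ellipse [575.8 323. ] [51.2 52. ]
```

View pics/w3s.png

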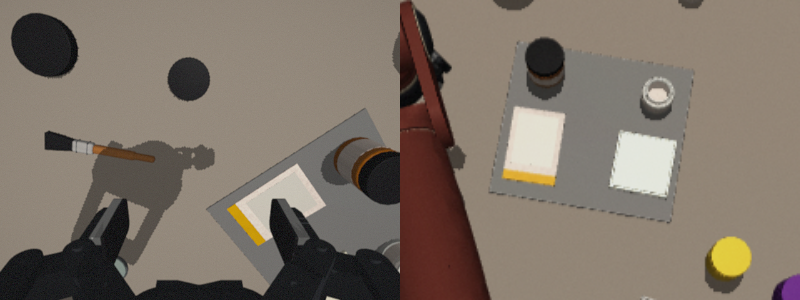

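The wrist view shows the small cap and the brush (bristles left). The top view shows the stock jar behind the card and the open jar behind the tile, both upright. Next I grasp the cap.

Emit:
move_arm(motion=[0.018,0.03,0,0,0.0355,0.058,0,0,0.0355,0.058,-0.02,0,0.0355,0.058,-0.06,0,0.0355,0.058,-0.1,0])

```text
clock: 14.63
position: [0.5787, 0.3217, 0.1021]
tcp_rot: [0.0, 0.924, 0.383, 0.003]
force: [-0.5, -0.6, -0.8]
grip_width: 0.0855
grip_force: 0.0
```

Emit:
move_arm(motion=[0,0,-0.03,0,0,0,-0.06,0,0,0,-0.08,0,0,0,-0.08,0,0,0,-0.08,0])

```text
clock: 15.05
position: [0.5758, 0.32, 0.0194]
tcp_rot: [0.0, 0.924, 0.383, -0.002]
force: [0.3, 0.2, 1.3]
grip_width: 0.0854
grip_force: 0.0
```

Emit:
move_arm(motion=[0,0,0,0])

```text
clock: 15.13
position: [0.578, 0.3212, 0.0227]
tcp_rot: [0.0, 0.924, 0.383, 0.001]
force: [1.1, -0.3, 1.5]
grip_width: 0.0856
grip_force: 0.0
```

Emit:
move_arm(motion=[-0.002,0.001,-0.01,0,-0.002,0.001,-0.018,0,-0.002,0.001,-0.022,0,-0.002,0.001,-0.022,0,-0.002,0.001,-0.022,0])

```text
clock: 15.55
position: [0.5743, 0.322, -0.0016]
tcp_rot: [0.0, 0.924, 0.383, -0.0]
force: [0.6, -0.2, -0.3]
grip_width: 0.0854
grip_force: 0.0
```

Emit:
move_arm(motion=[0,0,0,0,0,0,0,0,0,0,0,0,0,0,0,0,0,0,0,0], claw=0.045)

```text
clock: 15.97
position: [0.5755, 0.3225, -0.0]
tcp_rot: [-0.0, 0.924, 0.383, 0.001]
force: [-0.3, -0.4, 4.2]
grip_width: 0.0517
grip_force: 62.9
```

Emit:
move_arm(motion=[0,0,0,0,0,0,0,0,0,0,0,0])

```text
clock: 16.22
position: [0.5755, 0.3225, -0.0001]
tcp_rot: [-0.0, 0.924, 0.383, 0.001]
force: [-0.4, -0.4, 5.8]
grip_width: 0.0521
grip_force: 63.0
```

Emit:
move_arm(motion=[0,0,0.02,0,0,0,0.06,0,0,0,0.1,0,0,0,0.14,0,0,0,0.18,0])

```text
clock: 16.63
position: [0.5737, 0.3217, 0.1794]
tcp_rot: [0.0, 0.924, 0.383, -0.001]
force: [0.3, 0.0, -0.9]
grip_width: 0.0522
grip_force: 62.7
```

Emit:
move_arm(motion=[0,-0.035,0,0,0,-0.07,0,0,0,-0.105,0,0,0,-0.14,0,0,0,-0.18,0,0])

```text
clock: 17.05
position: [0.5737, 0.1411, 0.178]
tcp_rot: [-0.0, 0.924, 0.383, -0.001]
force: [-0.1, -0.9, -0.3]
grip_width: 0.0517
grip_force: 62.7
```

Emit:
move_arm(motion=[0,-0.035,0,0,0,-0.07,0,0,0,-0.105,0,0,0,-0.14,0,0,0,-0.18,0,0])

```text
clock: 17.47
position: [0.5737, -0.039, 0.1779]
tcp_rot: [-0.001, 0.924, 0.383, -0.0]
force: [0.3, 0.0, 0.2]
grip_width: 0.052
grip_force: 62.7
```

Emit:
move_arm(motion=[0,-0.035,0,0,0,-0.07,0,0,0.005,-0.11,0,0,0.005,-0.11,0,0,0.005,-0.11,0,0])

```text
clock: 17.88
position: [0.579, -0.1496, 0.1778]
tcp_rot: [-0.001, 0.924, 0.381, -0.001]
force: [0.7, 0.7, 0.0]
grip_width: 0.0521
grip_force: 62.8
```

Run:
```python
from h import *
s=sense();print(s['position'],s['grip_width']); save('wrist','w4')
```

```text
[ 0.57896329 -0.14958348  0.17783118] 0.05206179443008109
```

View pics/w4.png

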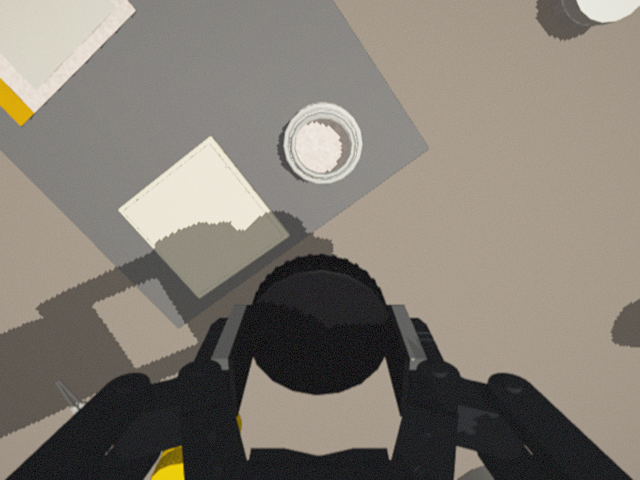

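The view shows the held cap at (320,325), the jar at (323,143), and the tile with corners at (211,137), (289,235), (200,298) and (119,210).

Run:
```python
from h import *
L=load('w4');p=L['p'].astype(int)
c=ray(L,[(211,137),(289,235),(200,298),(119,210)],.011)[:,:2]; print('tile',c.round(4).tolist(),c.mean(0).round(4))
far=(c[0]+c[1])/2-(c[3]+c[2])/2; print('ang',np.arctan2(far[1],far[0]),np.linalg.norm(far))
m=(p[...,1]>p[...,0]-8)&(p.max(2)>128)&box(270,375,95,192)
m=cv2.morphologyEx(m.astype(np.uint8),cv2.MORPH_CLOSE,np.ones((9,9)))
blob(L,m,.045); print('jar',ray(L,[(284,143),(362,143),(322,102),(322,184)],.045).round(4).tolist())
print('cap top',ray(L,[(253,330),(387,330),(320,271),(320,394)],.194).round(4).tolist())
cy=ray(L,[(0,125-0)],.004)
print('card near-right corner',ray(L,[(22,126),(134,12)],.004)[:,:2].round(4).tolist())
```

```text
tile [[0.5634, -0.0495], [0.5484, -0.145], [0.452, -0.1301], [0.4673, -0.0339]] [ 0.5078 -0.0896]
ang -0.15689291084183543 0.09744933608192374
circle [ 619.9 -109.6] 47.3 ellipse [ 620.5 -110.3] [74.4 83.3]
jar [[0.6037, -0.0912, 0.045], [0.6409, -0.1285, 0.045], [0.6403, -0.0908, 0.045], [0.602, -0.1292, 0.045]]
cap top [[0.5669, -0.1275, 0.194], [0.6014, -0.162, 0.194], [0.6007, -0.1282, 0.194], [0.564, -0.1649, 0.194]]
card near-right corner [[0.4656, 0.0592], [0.5893, 0.0447]]
```

Run:
```python
from h import *
L=load('w4');p=L['p'][240:410,230:410].astype(float)
k=np.clip((p/70)**.6*255,0,255).astype(np.uint8); k=cv2.resize(k,None,fx=3.5,fy=3.5,interpolation=cv2.INTER_CUBIC)
cv2.imwrite('pics/capcrop.png',k[:,:,::-1])
i=L; R=cv2.Rodrigues(L['rvec'])[0]; print('cam',-R.T@L['tvec'].reshape(3),'axis',R[2])
d=L['d'];print('depth-based cap points',world(L)[[300,350,380],[320,320,320]].round(4).tolist())
```

```text
cam [ 0.64011695 -0.0885221   0.32010419] axis [-0.23362626 -0.2305819  -0.94459026]
depth-based cap points [[0.5927, -0.1362, 0.1937], [0.5778, -0.1511, 0.1934], [0.5687, -0.1602, 0.1942]]
```

View pics/capcrop.png

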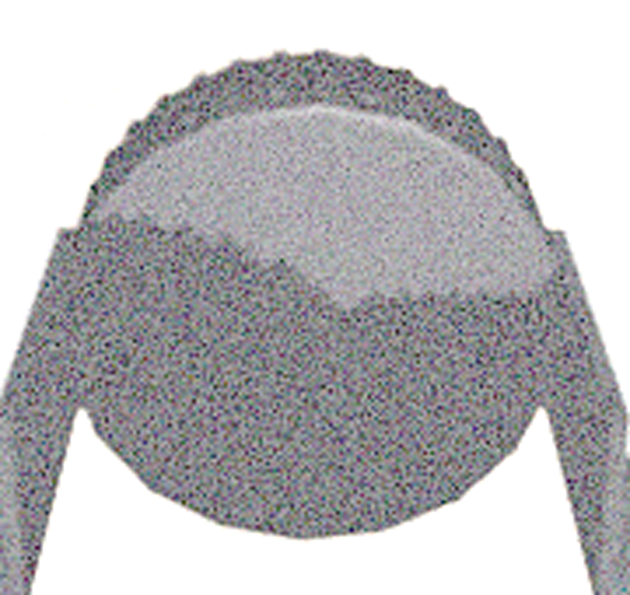

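Emit:
move_arm(motion=[0.02,0.019,0,0,0.0405,0.0375,0,0,0.0405,0.0375,-0.03,0,0.0405,0.0375,-0.06,0,0.0405,0.0375,-0.09,0])

```text
clock: 18.35
position: [0.6206, -0.108, 0.0881]
tcp_rot: [0.0, 0.923, 0.384, 0.001]
force: [0.1, -0.4, -0.8]
grip_width: 0.052
grip_force: 62.8
```

Emit:
move_arm(motion=[0,0,-0.01,0,0,0,-0.01,0,0,0,-0.01,0,0,0,-0.01,0,0,0,-0.01,0])

```text
clock: 18.77
position: [0.6218, -0.1107, 0.0817]
tcp_rot: [0.001, 0.924, 0.383, 0.002]
force: [0.2, 0.1, -0.3]
grip_width: 0.052
grip_force: 62.8
```

Run:
```python
from h import *
s=sense();print(s['position'],s['grip_width']); save('wrist','w5');p=load('w5')['p'][60:420,130:510]
cv2.imwrite('pics/w5c.png',cv2.resize(p,None,fx=1.65,fy=1.65,interpolation=cv2.INTER_CUBIC)[:,:,::-1])
```

```text
[ 0.62181054 -0.11070747  0.08171346] 0.05198773359019968
```

View pics/w5c.png

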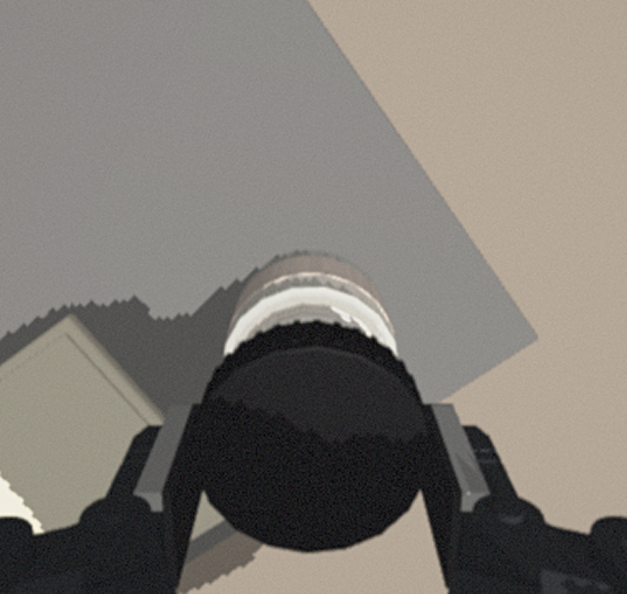

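Run:
```python
from h import *
L=load('w5'); u=np.array([.7071,.7071]);t=np.array([.6218,-.1107])
f=lambda x,y:(130+(x+.5)/1.65-.5,60+(y+.5)/1.65-.5)
for n,px,z in(('foot far',f(312,250),.003),('foot far +2mm',f(312,250),.005),('cap far',f(312,347),.0977),('cap near',f(312,551),.0977),('cap rim far',f(312,320),.0817)):
    P=ray(L,[px],z)[0,:2]; print(n,P.round(4),'along from TCP',((P-t)@u).round(4),'perp',((P-t)@[.7071,-.7071]).round(4))
```

```text
foot far [ 0.6402 -0.0939] along from TCP 0.0249 perp 0.0011
foot far +2mm [ 0.6406 -0.0935] along from TCP 0.0254 perp 0.0011
cap far [ 0.6433 -0.0902] along from TCP 0.0296 perp 0.0007
cap near [ 0.6064 -0.1271] along from TCP -0.0225 perp 0.0007
cap rim far [ 0.6432 -0.0904] along from TCP 0.0295 perp 0.0008
```

Emit:
move_arm(motion=[-0.0016,-0.0016,-0.01,0,-0.0016,-0.0016,-0.018,0,-0.0016,-0.0016,-0.022,0,-0.0016,-0.0016,-0.022,0,-0.0016,-0.0016,-0.022,0])

```text
clock: 19.23
position: [0.6179, -0.1119, 0.0559]
tcp_rot: [-0.001, 0.924, 0.383, -0.001]
force: [0.2, -0.2, -0.9]
grip_width: 0.0525
grip_force: 62.8
```

Emit:
move_arm(motion=[0,0,-0.002,0,0,0,-0.003,0,0,0,-0.004,0,0,0,-0.004,0])

```text
clock: 19.57
position: [0.6185, -0.1122, 0.0529]
tcp_rot: [0.0, 0.924, 0.383, -0.0]
force: [-0.0, -1.1, -0.3]
grip_width: 0.052
grip_force: 62.8
```

Emit:
move_arm(motion=[0,0,-0.002,0,0,0,-0.004,0,0,0,-0.005,0,0,0,-0.005,0])

```text
clock: 19.9
position: [0.6183, -0.1119, 0.0473]
tcp_rot: [-0.0, 0.924, 0.383, -0.0]
force: [-0.4, -0.0, 0.0]
grip_width: 0.0519
grip_force: 62.8
```

Emit:
move_arm(motion=[0,0,-0.001,0,0,0,-0.002,0,0,0,-0.0025,0,0,0,-0.0025,0])

```text
clock: 20.23
position: [0.6184, -0.1119, 0.0451]
tcp_rot: [-0.0, 0.924, 0.383, -0.0]
force: [0.4, 0.2, 0.3]
grip_width: 0.0519
grip_force: 62.8
```

Emit:
move_arm(motion=[0,0,-0.001,0,0,0,-0.0015,0,0,0,-0.0015,0])

```text
clock: 20.48
position: [0.6186, -0.112, 0.045]
tcp_rot: [-0.0, 0.924, 0.383, -0.0]
force: [-3.2, 0.6, 6.0]
grip_width: 0.052
grip_force: 63.3
```

Emit:
move_arm(motion=[0,0,0,0,0,0,0,0,0,0,0,0,0,0,0,0,0,0,0,0], claw=0.0854)

```text
clock: 20.9
position: [0.6184, -0.112, 0.0436]
tcp_rot: [-0.0, 0.924, 0.383, -0.0]
force: [-0.3, -0.8, 0.2]
grip_width: 0.0855
grip_force: 0.0
```

Emit:
move_arm(motion=[0,0,0.02,0,0,0,0.05,0,0,0,0.09,0,0,0,0.13,0,0,0,0.16,0])

```text
clock: 21.32
position: [0.6192, -0.1122, 0.2075]
tcp_rot: [0.001, 0.924, 0.383, 0.001]
force: [1.2, -0.8, 0.9]
grip_width: 0.0852
grip_force: 0.0
```

Emit:
move_arm(motion=[-0.02,-0.02,0,0,-0.04,-0.035,0,0,-0.04,-0.035,0,0,-0.04,-0.035,0,0])

```text
clock: 21.65
position: [0.5779, -0.1475, 0.2038]
tcp_rot: [-0.0, 0.924, 0.382, 0.0]
force: [0.4, 0.1, -0.1]
grip_width: 0.0855
grip_force: 0.0
```

Run:
```python
from h import *
save('wrist','w6');L=load('w6');p=L['p']
m=blob(L,(p.max(2)<60)&box(200,440,60,230),.061)
W=world(L);q=W[m.astype(bool)];print('cap depth z',np.median(q[:,2]),q[:,2].std())
L3=load('w3');q=L3['p'].astype(int)
e=ray(L3,[(45*1.6,140*1.6),(154*1.6,159*1.6)],.006);print('brush w3',e.round(4).tolist(),e.mean(0).round(4),np.linalg.norm(e[0]-e[1]))
cv2.imwrite('pics/c6.png',np.hstack([cv2.resize(p,(400,300)),cv2.resize(q.astype(np.uint8)[180:300,40:280],(400,200),interpolation=2).copy() if 0 else cv2.resize(q.astype(np.uint8)[170:305,60:285],(400,300))])[:,:,::-1])
```

```text
circle [ 621.4 -109.4] 26.7 ellipse [ 621.4 -109.5] [51.6 52.7]
cap depth z 0.060571193143022 0.022157781540386265
brush w3 [[0.3713, 0.4076, 0.006], [0.4598, 0.2798, 0.006]] [0.4155 0.3437 0.006 ] 0.15548961195407196
```

View pics/c6.png

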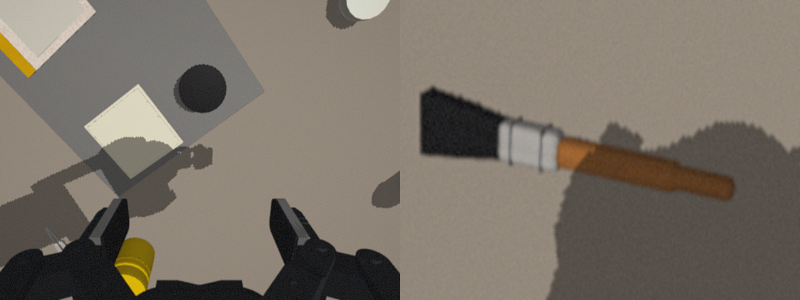

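The cap is fully seated: its top is at z≈0.061 and it is centred on the jar. Next is the brush; the crop shows its bristles left, and its centre is at about (0.4155, 0.344).

Emit:
move_arm(motion=[-0.012,0.037,0,0.11,-0.024,0.074,0,0.22,-0.036,0.111,0,0.33,-0.048,0.148,0,0.44,-0.06,0.185,0,0.55])

```text
clock: 22.12
position: [0.5179, 0.0402, 0.2034]
tcp_rot: [-0.0, 0.783, 0.622, 0.0]
force: [0.3, -0.3, -0.3]
grip_width: 0.0856
grip_force: 0.0
```

Emit:
move_arm(motion=[-0.012,0.037,0,0.11,-0.024,0.074,0,0.22,-0.036,0.111,0,0.33,-0.048,0.148,0,0.44,-0.06,0.185,0,0.55])

```text
clock: 22.53
position: [0.4576, 0.2255, 0.2036]
tcp_rot: [-0.0, 0.585, 0.811, 0.0]
force: [0.1, 0.8, 0.3]
grip_width: 0.0856
grip_force: 0.0
```

Emit:
move_arm(motion=[-0.013,0.037,0,0.11,-0.026,0.074,0,0.22,-0.04,0.117,0,0.29,-0.04,0.117,0,0.29,-0.04,0.117,0,0.29], claw=0.05)

```text
clock: 22.95
position: [0.4171, 0.3427, 0.2032]
tcp_rot: [-0.0, 0.462, 0.887, -0.0]
force: [1.1, -0.2, 0.7]
grip_width: 0.0501
grip_force: 0.0
```

Run:
```python
from h import *
from scipy.spatial.transform import Rotation as Ro
s=sense();q=s['tcp_rot'];R=Ro.from_quat([q[1],q[2],q[3],q[0]]).as_matrix();print(s['position'],'psi',np.arctan2(R[1,1],R[0,1]),s['q'].round(2))
```

```text
[0.41710182 0.34265898 0.20324949] psi 0.6099722581008201 [ 0.55 -0.13  1.84  0.    1.44 -0.06]
```

Emit:
move_arm(motion=[0.001,-0.003,-0.03,0,0.001,-0.003,-0.07,0,0.001,-0.003,-0.11,0,0.001,-0.003,-0.15,0,0.001,-0.003,-0.17,0])

```text
clock: 23.37
position: [0.4168, 0.3342, 0.0282]
tcp_rot: [-0.002, 0.465, 0.885, -0.004]
force: [-0.8, -0.6, 0.0]
grip_width: 0.0504
grip_force: 0.0
```

Emit:
move_arm(motion=[0,0,-0.005,0,0,0,-0.01,0,0,0,-0.01,0,0,0,-0.01,0])

```text
clock: 23.7
position: [0.4212, 0.3376, 0.0258]
tcp_rot: [0.001, 0.465, 0.886, 0.001]
force: [0.1, 0.1, -0.1]
grip_width: 0.0498
grip_force: 0.0
```

Emit:
move_arm(motion=[-0.003,0.002,-0.01,0,-0.003,0.002,-0.018,0,-0.003,0.002,-0.022,0,-0.003,0.002,-0.022,0])

```text
clock: 24.03
position: [0.4155, 0.3385, 0.0006]
tcp_rot: [-0.001, 0.464, 0.886, -0.001]
force: [-0.5, 0.1, 0.0]
grip_width: 0.0503
grip_force: 0.0
```

Run:
```python
from h import *
p,d=save('wrist','w7');cv2.imwrite('pics/w7c.png',cv2.resize(p,(480,360))[:,:,::-1]);print(sense()['position'])
```

```text
[0.41585339 0.33870728 0.00105429]
```

View pics/w7c.png

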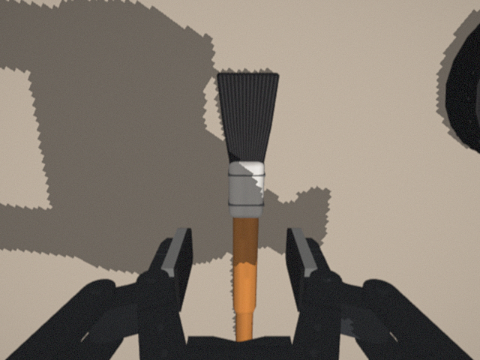

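The brush lies between the open fingers, with the ferrule at (247,188) ahead of the pads and the handle centred. I close now.

Emit:
move_arm(motion=[0,0,0,0,0,0,0,0,0,0,0,0,0,0,0,0,0,0,0,0], claw=0.004)

```text
clock: 24.5
position: [0.417, 0.3393, 0.0024]
tcp_rot: [0.0, 0.464, 0.886, 0.001]
force: [0.7, -0.8, 1.7]
grip_width: 0.011
grip_force: 60.7
```

Emit:
move_arm(motion=[0,0,0,0,0,0,0,0,0,0,0,0,0,0,0,0,0,0,0,0])

```text
clock: 24.92
position: [0.417, 0.3393, 0.0024]
tcp_rot: [0.0, 0.464, 0.886, 0.0]
force: [-0.2, -1.0, 4.3]
grip_width: 0.0111
grip_force: 61.0
```

Emit:
move_arm(motion=[0,0,0.02,0,0,0,0.05,0,0,0,0.09,0,0,0,0.12,0,0,0,0.14,0])

```text
clock: 25.33
position: [0.4171, 0.3394, 0.1447]
tcp_rot: [0.001, 0.464, 0.886, 0.001]
force: [0.0, 0.0, 0.1]
grip_width: 0.011
grip_force: 60.4
```

Emit:
move_arm(motion=[0.005,-0.017,0,-0.116,0.01,-0.034,0,-0.232,0.015,-0.051,0,-0.348,0.02,-0.068,0,-0.464,0.024,-0.084,0,-0.58])

```text
clock: 25.75
position: [0.4399, 0.2538, 0.1406]
tcp_rot: [-0.0, 0.7, 0.714, -0.001]
force: [0.4, -0.3, -0.8]
grip_width: 0.0107
grip_force: 60.3
```

Emit:
move_arm(motion=[0.005,-0.017,0,-0.116,0.01,-0.034,0,-0.232,0.015,-0.051,0,-0.348,0.02,-0.068,0,-0.464,0.024,-0.084,0,-0.58])

```text
clock: 26.17
position: [0.4638, 0.1699, 0.1406]
tcp_rot: [-0.0, 0.875, 0.484, -0.001]
force: [0.8, 0.3, -0.5]
grip_width: 0.0109
grip_force: 60.3
```

Emit:
move_arm(motion=[0.005,-0.017,0,-0.116,0.01,-0.034,0,-0.232,0.015,-0.051,0,-0.348,0.02,-0.068,0,-0.464,0.024,-0.084,0,-0.58])

```text
clock: 26.58
position: [0.4878, 0.086, 0.1406]
tcp_rot: [-0.0, 0.977, 0.213, -0.001]
force: [0.4, 0.4, -0.4]
grip_width: 0.0111
grip_force: 60.3
```

Emit:
move_arm(motion=[0.005,-0.017,0,-0.116,0.01,-0.034,0,-0.232,0.015,-0.051,0,-0.348,0.02,-0.068,0,-0.464,0.024,-0.084,0,-0.58])

```text
clock: 27.0
position: [0.5118, 0.0021, 0.1406]
tcp_rot: [-0.0, 0.997, -0.075, -0.001]
force: [-0.7, -0.6, -0.3]
grip_width: 0.011
grip_force: 60.3
```

Emit:
move_arm(motion=[0,0,0,0,0,0,0,0])

```text
clock: 27.17
position: [0.5118, 0.0027, 0.1408]
tcp_rot: [-0.0, 0.997, -0.072, -0.001]
force: [-0.6, 0.0, -0.4]
grip_width: 0.0107
grip_force: 60.3
```

Run:
```python
from h import *
from scipy.spatial.transform import Rotation as Ro
s=sense();q=s['tcp_rot'];R=Ro.from_quat([q[1],q[2],q[3],q[0]]).as_matrix();print(s['position'],'toolx',np.arctan2(R[1,0],R[0,0]),s['q'].round(2))
p,d=save('wrist','w8');cv2.imwrite('pics/w8c.png',cv2.resize(p,(480,360))[:,:,::-1])
```

```text
[0.51179301 0.00272725 0.1407808 ] toolx -0.14366288860818988 [-0.14 -0.15  1.96  0.    1.33  1.57]
```

View pics/w8c.png

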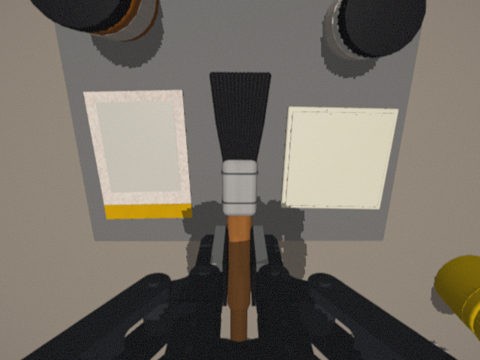

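The brush is level in the grip, bristles away from the robot, between the card (left) and the tile (right). The finger opening stays small on release so they clear the tile.

Emit:
move_arm(motion=[0.002,0.001,-0.02,0,0.002,0.001,-0.05,0,0.002,0.001,-0.08,0,0.002,0.001,-0.1,0,0.002,0.001,-0.11,0])

```text
clock: 27.63
position: [0.5114, 0.0054, 0.028]
tcp_rot: [-0.0, 0.997, -0.071, -0.003]
force: [-0.7, 0.5, 0.4]
grip_width: 0.0111
grip_force: 60.3
```

Emit:
move_arm(motion=[0,0,0,0,0,0,0,0])

```text
clock: 27.8
position: [0.5144, 0.0046, 0.0319]
tcp_rot: [-0.0, 0.997, -0.071, -0.0]
force: [-0.4, -0.6, -0.4]
grip_width: 0.0109
grip_force: 60.3
```

Emit:
move_arm(motion=[0,0,-0.01,0,0,0,-0.018,0,0,0,-0.023,0,0,0,-0.0255,0,0,0,-0.0255,0])

```text
clock: 28.22
position: [0.5143, 0.004, 0.0059]
tcp_rot: [-0.0, 0.997, -0.072, -0.0]
force: [-0.5, -0.3, 0.6]
grip_width: 0.011
grip_force: 60.4
```

Emit:
move_arm(motion=[0,0,-0.0005,0,0,0,-0.0005,0])

```text
clock: 28.38
position: [0.5146, 0.0039, 0.006]
tcp_rot: [0.0, 0.997, -0.072, 0.0]
force: [0.2, -0.4, -0.6]
grip_width: 0.0111
grip_force: 60.4
```

Release, retract and check.

Emit:
move_arm(motion=[0,0,-0.0005,0,0,0,-0.0005,0,0,0,-0.0005,0,0,0,-0.0005,0,0,0,-0.0005,0], claw=0.04)

```text
clock: 28.8
position: [0.5146, 0.004, 0.0054]
tcp_rot: [-0.0, 0.997, -0.072, 0.0]
force: [0.6, -0.1, -0.0]
grip_width: 0.0398
grip_force: 0.0
```

Emit:
move_arm(motion=[0,0,0.02,0,0,0,0.05,0,0,0,0.09,0,0,0,0.13,0,0,0,0.17,0])

```text
clock: 29.22
position: [0.5139, 0.0041, 0.1769]
tcp_rot: [-0.0, 0.997, -0.072, -0.0]
force: [0.9, 0.3, 0.1]
grip_width: 0.0403
grip_force: 0.0
```

Emit:
move_arm(motion=[-0.03,0,0.02,0,-0.06,0,0.04,0,-0.08,0,0.06,0,-0.08,0,0.06,0,-0.08,0,0.06,0])

```text
clock: 29.63
position: [0.4349, 0.0039, 0.2371]
tcp_rot: [0.0, 0.997, -0.072, 0.002]
force: [-0.2, -0.3, -0.2]
grip_width: 0.0399
grip_force: 0.0
```

Run:
```python
from h import *
p,d=save('wrist','w9');print(sense()['position'])
```

```text
[0.43462887 0.0039644  0.23547525]
```

View pics/w9.png

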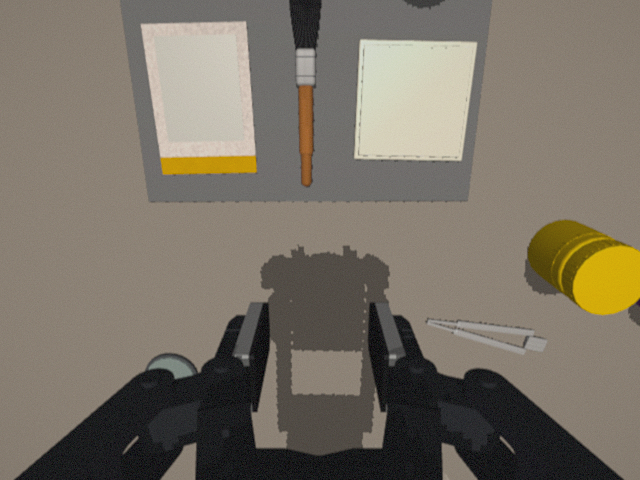

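The brush lies flat between card and tile. The handle end is at (307,187), the ferrule starts at (306,84), and the tile corners are at (361,40), (476,41), (463,160) and (355,159).

Run:
```python
from h import *
L=load('w9')
c=ray(L,[(361,40),(476,41),(463,160),(355,159)],.011)[:,:2];t=c.mean(0);f=(c[0]+c[1]-c[2]-c[3])/2;a=np.arctan2(f[1],f[0])
k=ray(L,[(142,24),(246,22),(257,173),(162,174)],.004)[:,:2];ct=k.mean(0);g=(k[0]+k[1]-k[2]-k[3])/2;b=np.arctan2(g[1],g[0])
e=ray(L,[(307,187),(306,84)],.009)[:,:2];d=(e[1]-e[0]);n=np.linalg.norm(d);m=e[0]+d/n*.078
R=lambda th,v:np.array([[np.cos(th),np.sin(th)],[-np.sin(th),np.cos(th)]])@v
print('tile',t.round(4),a,'card',ct.round(4),b,'brush',m.round(4),np.arctan2(d[1],d[0]),n)
print('brush in tile',R(a,m-t),'in card',R(b,m-ct))
for nm,P,o,th in(('jar',(.6215,-.1097),t,a),('stock',(.6667,.0781),ct,b)):print(nm,R(th,np.array(P)-o))
```

```text
tile [ 0.5054 -0.0898] -0.1505983225412175 card [0.5322 0.0945] -0.1307372167251218 brush [0.5219 0.0024] -0.1440934329343921 0.09019367023314623
brush in tile [0.00253463 0.09370002] in card [ 0.00183311 -0.09262064]
jar [ 0.11781382 -0.00223721]
stock [0.13551597 0.00126146]
```

All of it is within tolerance, so I hand in.

```bash
python3 -c "
from station import r
print(r.job_done())"
```

```text
the job is handed in; nothing more can be done
None
```

The dusting station is set out and handed in at about 30 s. By my camera measurements, both jars, the seated cap and the brush are within tolerance; I never went near the big cap or the tape roll, and the judge's result was not shown.

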